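Seat the puck light in the demo stand and test it

TASK

On the shop counter, push the loose round puck light with the fingers across the top of the grey demo stand until it drops into the round yellow-floored cell and sits flat, fully home; slide it only, without picking it up or knocking it off the stand. Then press the green button on the black tester box all the way down and let it come back up. Leave all the other goods where they are.

Things in the scene. Friction and masses are not known exactly. Their poses are not given: they have to be found in the camera images.
- puck: the loose puck light: a flat disc, 60 mm in diameter and 14 mm thick, aluminium body with white face up, about 0.12 kg. Origin at the centre of its underside, z up. It starts lying flat on the stand's top, clear of the cell.
- stand: the fixed grey demo stand: a slab 170 mm (own x) by 240 mm (own y) by 30 mm high. Origin at the centre of its underside; its flat top is 30 mm above the counter. It may be turned any way about the vertical.
- stand_hole0 (a point): centre of the mouth of the stand's round cell, level with the stand's top, at x 0, y +50 mm in the stand's frame. The cell is 64 mm in diameter and 9 mm deep with a flat yellow floor, so the seated puck stands 5 mm proud and has 2 mm of play all round.
- tester: the fixed black tester box, 90 mm (own x) by 130 mm (own y) by 40 mm high, with the green button on its top. Origin at the centre of its underside.
- test_button_top (a point): centre of the top face of the green push button, 32 mm in diameter, standing at own x 0, y -10 mm of the tester box, 62 mm above the counter when up; pressed straight down.
- test_button (a joint): travel of the green button in m: 0 when up, 0.006 when fully down; a spring brings it back, about 4 N holds it fully down.
- relay: bystander: blue relay block, 18 x 28 x 40 mm high, standing loose on the stand's top near the corner at own x +65, y +100 mm. Origin at the centre of its underside.
- thermostat: bystander: white thermostat, 90 x 90 x 28 mm high, lying loose on the counter. Origin at the centre of its underside.
- meter: bystander: round black meter, 130 mm in diameter, 60 mm high, loose on the counter. Origin at the centre of its underside.
- wall_switch: bystander: orange-framed double wall switch, 85 x 85 x 22 mm high, loose on the counter. Origin at the centre of its underside.
- bulb: bystander: white light bulb standing cap down on a small cardboard foot, 58 mm in diameter, 96 mm high, loose on the counter. Origin at the centre of its underside.
- lamp_carton: bystander: blue carton with a yellow band, 70 x 120 x 70 mm high, loose on the counter. Origin at the centre of its underside.
- screwdriver: bystander: red-handled screwdriver, 170 mm long, handle 26 mm thick, lying loose on the counter along its own x, handle to -x. Origin under its middle, at counter height.
There are look-alikes about, which are no part of the job. Leave any orange or turquoise look-alike of the tester alone.

How it is judged:
By the outcome, as a careful person would: the job done as asked, in the order asked, and still so for the second after the job is handed in, with the robot touching nothing.
It also fails if it takes over 67 s, if anything falls off the work surface, if the arm or the gripper's body presses on something with over 40 N, if the wrist force passes 120 N, or if a joint passes its speed limit or range.

ROBOT

A 6-joint arm with a two-finger parallel gripper is mounted at the origin on the work surface. World frame = base frame: x ahead of the robot, y to its left, z up, the work surface at z = 0. Lengths are in m, angles in rad, forces in N, time in s.
With the tool pointing down it reaches from about 0.375 to 0.975 m from the base axis. Payload 3.8 kg.
Tool frame: the origin (TCP) lies on the centre line of the jaws, within the pads' length; the fingertips stand 8 mm ahead of it and the grasp point (between the pads) lies 11 mm behind it; z points along the fingers, y is the direction in which the jaws open and shut (so a half turn about z gives the same grasp; the last joint's range is limited). The gripper opens to 85 mm and grips with 20 to 120 N. Pads are 22 mm wide; open, the fingers measure 114 mm over their backs; the gripper's body (76 mm by 85 mm) begins 54 mm behind the grasp point. The pads swing forward as they close: fully open they stand 13 mm farther back than shut.
Start: joints at [-1.264, 0.264, 1.604, -0, 1.274, -0.037], TCP at [0.228, -0.635, 0.206] pointing down, gripper open.
Joint ranges: [-2.63, 2.63], [-0.94, 2.18], [0.31, 2.57], [-1.31, 4.45], [0, 2.66], [-2.55, 2.55]. Speed limits (rad/s): [2.57, 2.57, 3.14, 3.14, 3.14, 3.14].

INTERFACE

Orientations are given as a rotation vector (axis times angle).
In Python, from workcell import * gives the robot as it stands.
- The arm moves only by the tool play_rows, never from a script. Its arguments are lists of equal length, an entry for each row: "slide": the shift along the tool's x, y, z in cm, a list of three; "delta_rot": the turn, a rotation vector about the tool's x, y, z in rad, a list of three. In form: {"slide": [[x, y, z], ...], "delta_rot": [[wx, wy, wz], ...]}. A call has 1 to 12 rows; each row is the pose to reach, as a shift and turn from the pose measured when the call began, along the tool's axes at that moment; what a row does not reach only later rows make up. A row lasts 1/12 s, in which the tool goes at most 41.7 mm and 7.16 degrees, less where a joint would pass 70% of its speed; a pose out of reach is approached as far as the arm can. A call with a gripper value outside its range is refused whole. "hand" is the opening, from 0 (shut) to 1 (fully open), set as the call begins (left out, the last holds). The fingers move at their own pace and stop on an object; "force" is the grip in N (left out, the last holds). Time passes only in rows, so rows that repeat a pose let the fingers close. It gives the time, the measured TCP pose, the force and the opening at its end, in the units of the state.
- read_state(): the state, without advancing time (a new reading comes with each control period).
- read_camera(name): name is "scene" or "side" or "wrist"; returns a dict with "image" (420x560x3 uint8, red, green, blue), "depth" (420x560 float32, m along the optical axis (not along the pixel's ray), 0 where there is no reading), "fovy" (degrees; the focal length in pixels is half the picture's height over the tangent of half this angle, whatever the lens; pixels are square), "cx", "cy" (the principal point, pixels), "k1" (the pictures are not rectified: a ray, as slopes to the right and down, at radius r is drawn at 1 + k1 r^2 times it, then the intrinsics apply), "world_from_camera" (4x4, takes a point from camera to world coordinates); the wrist camera has in their place "hand_eye" (4x4, takes a point from camera to tool coordinates, whose origin is the TCP and whose axes are the flange's). Camera axes: x right, y up, looking along -z (the intrinsics and any distortion apply to the point x, -y, -z); pixel columns grow to the right and rows downward; lengths in m; the calibration is good to about 2 mm. A picture is of the moment at which its call begins: read the wrist's pose just before it.
- finish_job(): hands the job in, once; it reports no verdict.
Trained networks look in a picture, given as the dict that the camera call returned (one of the last four; its "shot" number tells which), for a name from the list of things; names that differ only in an ending like _2 or _b are one class to them, and where a whole thing is asked for, a point or a joint stands for the part that bears it (a point fixed in the world has none). Each returns a list of dicts, best first, with "conf" (0 to 1); they miss things now and then, are a little off and sometimes report something else, mostly with a low value. They report only what shows in the picture. A call takes as long as a camera call. They do not tell look-alikes from the thing itself.
- spot_in(target, picture): "bbox" ([centre column, centre row, width, height] in pixels, round what is visible of it).
- landmark_of(target, picture): "at" ([column, row] in pixels: a listed point, or the origin of a listed thing).
The state is a dict: "time": time; "q": joint angles; "joint_vel": joint speeds; "joint_torque": joint torques, N m; "tool_pos": TCP position; "tcp_rot": TCP orientation; "wrist_force": force on the tool from outside, world axes, zero at the start; "torque": the same for the moment, N m; "width": opening from 0.0 (shut) to 1.0 (fully open).
Only numpy, scipy, OpenCV 4.12 (cv2) and the standard library are available. Lean on these libraries where they do the work, as an engineer would, in place of code of your own. Each camera call takes 0.05 s, during which the arm holds its last target.

## Working session

There is one attempt and no reset: what is moved stays moved. The work goes in short steps, Python scripts to look and compute and a tool call to move; the robot and the scene stay as the last step left them, time stands still between calls to the robot, and variables do not carry over. Pictures are saved under pics/ and viewed, and the job is handed in when it is done.

Besides the shell and the picture viewer there is one more tool, called after "Emit:" as a command line: name --argument value ..., lists and objects as JSON in quotes. play_rows: Moves the arm, as the interface text tells. Its arguments: {"type":"object","properties":{"slide":{"type":"array"},"delta_rot":{"type":"array"},"hand":{"type":"number"},"force":{"type":"number"}},"required":["slide","delta_rot"]}

```bash
ls; mkdir -p pics; cat > h.py <<'E'
from workcell import *
import numpy as np, cv2
from scipy.spatial.transform import Rotation as R
def save(d,n): cv2.imwrite('pics/'+n,cv2.cvtColor(d['image'],cv2.COLOR_RGB2BGR))
def wfc(d,s=None):
    if 'world_from_camera' in d: return np.array(d['world_from_camera'])
    T=np.eye(4);T[:3,:3]=R.from_rotvec(s['tcp_rot']).as_matrix();T[:3,3]=s['tool_pos']
    return T@np.array(d['hand_eye'])
def ray(d,uv):
    H=d['image'].shape[0];f=H/2/np.tan(np.radians(d['fovy'])/2)
    K=np.array([[f,0,d['cx']],[0,f,d['cy']],[0,0,1.]])
    p=cv2.undistortPoints(np.array([[uv]],float),K,np.array([d['k1'],0,0,0.])).ravel()
    return np.array([p[0],-p[1],-1.])
def atz(d,uv,z,s=None):
    T=wfc(d,s);v=T[:3,:3]@ray(d,uv);o=T[:3,3]
    return o+v*(z-o[2])/v[2]
def atd(d,uv,s=None):
    T=wfc(d,s);dp=d['depth'][int(round(uv[1])),int(round(uv[0]))]
    return T[:3,3]+T[:3,:3]@(ray(d,uv)*dp)
E
python3 - <<'E'
from h import *
s=read_state();print(s)
for n in ['scene','side','wrist']:
    d=read_camera(n);save(d,n+'0.png');print(n,d['fovy'],d['k1'],wfc(d,s).round(3).tolist())
    for t in ['puck','stand_hole0','test_button_top','tester','stand','relay']:
        for f in landmark_of(t,d)[:3]: print(t,np.round(f['at'],1),round(f['conf'],2),atd(d,np.clip(f['at'],0,[559,419]),s).round(3))
E
```

```text
pics
{'time': 0.0, 'q': array([-1.26390943e+00,  2.64745685e-01,  1.60538194e+00,  7.87712638e-06,
        1.27371056e+00, -3.68658107e-02]), 'joint_vel': array([ 0.00108028, -0.00074408, -0.00011937, -0.00108856, -0.00123853,
       -0.00028304]), 'joint_torque': array([-1.16191448e-03, -5.15106905e+01, -3.67314219e+01,  1.19619322e-04,
        1.28072887e-02,  1.21124683e-05]), 'tool_pos': array([ 0.22727272, -0.63474416,  0.20496284]), 'tcp_rot': array([-3.09311040e+00, -5.36926527e-01,  4.62726651e-04]), 'wrist_force': array([-0.30020514,  0.51268716, -1.09462509]), 'torque': array([-0.01806282, -0.03496472, -0.00316114]), 'width': 0.9982216692304924}
scene 51.1694837994893 -0.13135802086041237 [[0.868, -0.385, 0.314, 0.911], [0.497, 0.671, -0.551, -0.577], [0.001, 0.634, 0.773, 0.987], [0.0, 0.0, 0.0, 1.0]]
puck [279.  218.5] 0.58 [0.563 0.065 0.045]
stand_hole0 [257.1 233.3] 0.56 [0.528 0.008 0.021]
test_button_top [209.5 181.4] 0.58 [0.332 0.071 0.064]
test_button_top [281.2  94.5] 0.56 [0.31  0.532 0.064]
test_button_top [293.3 141.9] 0.52 [0.463 0.335 0.066]
tester [294.6 15
[... 308 characters left out ...]
02, 0.464, -0.376, -0.125], [-0.597, 0.618, -0.511, -0.8], [-0.004, 0.634, 0.773, 1.426], [0.0, 0.0, 0.0, 1.0]]
puck [288.1 225.3] 0.81 [0.557 0.069 0.052]
puck [265.9 168.3] 0.34 [0.645 0.313 0.062]
puck [301.4 245. ] 0.21 [ 0.556 -0.003  0.024]
stand_hole0 [300.8 245.9] 0.69 [ 0.553 -0.003  0.021]
test_button_top [216.3 183. ] 0.65 [0.467 0.356 0.064]
stand [292.  242.3] 0.81 [0.537 0.022 0.027]
relay [288.3 264.6] 0.49 [ 0.19 -0.4   0.69]
relay [382.5 237.1] 0.25 [ 0.785 -0.134  0.023]
wrist 71.84359453251966 -0.03282676851860181 [[0.338, 0.891, 0.302, 0.304], [-0.941, 0.321, 0.105, -0.607], [-0.004, -0.32, 0.947, 0.373], [0.0, 0.0, 0.0, 1.0]]
stand [48.8 47.9] 0.45 [ 0.284 -0.333  0.016]
```

View pics/scene0.png

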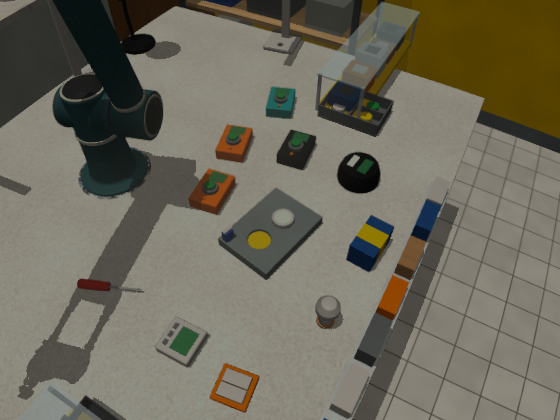

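View pics/side0.png

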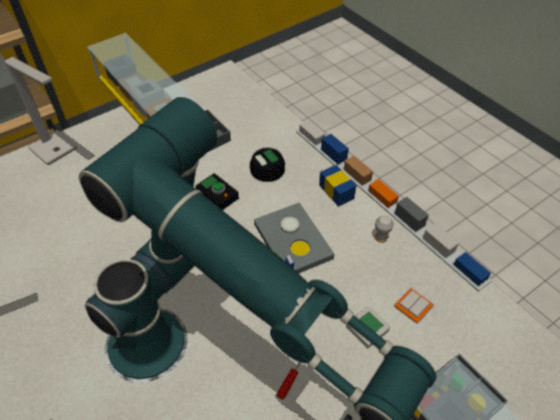

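The scene shows the stand around (271,233), with the puck at (283,217), the yellow cell at (259,240) and the relay at (229,236). There are four tester-like boxes: orange (235,142), orange (213,190), turquoise (281,101) and black (296,149). Only the black one fits the description. I'll confirm it in an enlarged crop.

```bash
python3 - <<'E'
from h import *
d=read_camera('scene')
im=cv2.cvtColor(d['image'],cv2.COLOR_RGB2BGR)
cv2.imwrite('pics/crop1.png',cv2.resize(im[90:290,180:340],None,fx=3.7,fy=3,interpolation=cv2.INTER_CUBIC)) if 0 else cv2.imwrite('pics/crop1.png',cv2.resize(im[110:290,190:400],None,fx=3.3,fy=3.3,interpolation=cv2.INTER_CUBIC))
dd=read_camera('side')
for n,c in (('scene',d),('side',dd)):
    hsv=cv2.cvtColor(c['image'],cv2.COLOR_RGB2HSV)
    m=cv2.inRange(hsv,(22,150,90),(35,255,255))
    k,l,st,ce=cv2.connectedComponentsWithStats(m)
    for i in range(1,k):
        if st[i,4]>100: print(n,'yellow',ce[i].round(1),st[i],atz(c,ce[i],.021).round(4))
    for t in ['puck','stand_hole0','test_button_top','stand']:
        z={'puck':.044,'stand_hole0':.03,'test_button_top':.062,'stand':.0}[t]
        for f in (spot_in if t=='puck' else landmark_of)(t,c)[:3]:
            p=f['bbox'][:2] if t=='puck' else f['at']; print(n,t,np.round(p,1),round(f['conf'],2),atz(c,p,z).round(4))
E
```

```text
scene yellow [372.4 235.4] [357 223  32  25 422] [0.8038 0.1573 0.021 ]
scene yellow [258.7 239.6] [248 231  23  18 323] [ 0.5423 -0.0081  0.021 ]
scene puck [279.8 218.1] 0.9 [0.5642 0.0683 0.044 ]
scene stand_hole0 [258.4 232.8] 0.98 [0.5336 0.0055 0.03  ]
scene test_button_top [294.9 140.9] 0.58 [0.4628 0.3455 0.062 ]
scene test_button_top [281.1  97. ] 0.5 [0.3155 0.5217 0.062 ]
scene test_button_top [213.  185.7] 0.5 [0.349  0.0631 0.062 ]
scene stand [271.9 231.3] 0.6 [0.5516 0.0469 0.    ]
side yellow [149.6  36.4] [   21     0   322   124 17233] [0.7377 1.3485 0.021 ]
side yellow [ 17.2 134.8] [  0 126  36  19 180] [0.0176 1.0554 0.021 ]
side yellow [336.7 178.5] [326 171  23  17 216] [0.8391 0.1546 0.021 ]
side yellow [299.9 247.5] [291 241  19  14 220] [ 0.547  -0.0062  0.021 ]
side puck [289.9 225.1] 0.81 [0.5659 0.0715 0.044 ]
side stand_hole0 [302.8 244.7] 0.74 [ 0.557 -0.008  0.03 ]
side stand_hole0 [411.4 308.4] 0.35 [ 0.6663 -0.3782  0.03  ]
side stand_hole0 [294.3 374.1] 0.31 [ 0.2706 -0.3331  0.03  ]
side test_button_top [366.8 331.3] 0.61 [ 0.4977 -0.3656  0.062 ]
side test_button_top [221.1 184.8] 0.6 [0.4765 0.3409 0.062 ]
side stand [288.5 240.7] 0.64 [0.5444 0.0499 0.    ]
```

View pics/crop1.png

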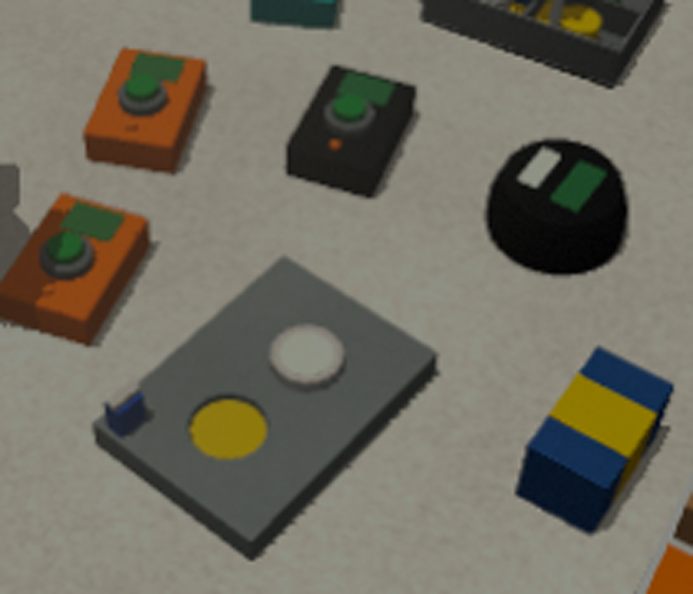

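The crop confirms it: the black box at (296,149) with the green button is the tester. Next I'll compute the coarse stand pose and a viewing move.

```bash
cat >> h.py <<'E'
def to_tool(p,zang=None,s=None):
    """rows args: slide cm in tool axes to world p; delta rot about tool for pointing down with tool y at angle zang (mod pi)"""
    s=s or read_state();r=R.from_rotvec(s['tcp_rot']);M=r.as_matrix()
    sl=M.T@(np.array(p)-s['tool_pos'])*100
    out=[sl.round(2)]
    if zang is not None:
        best=None
        for a in (zang,zang+np.pi):
            y=np.array([np.cos(a),np.sin(a),0]);z=np.array([0,0,-1.]);x=np.cross(y,z)
            dr=(r.inv()*R.from_matrix(np.c_[x,y,z])).as_rotvec()
            if best is None or np.linalg.norm(dr)<np.linalg.norm(best):best=dr
        out.append(best.round(3))
    return out
E
python3 - <<'E'
from h import *
d=read_camera('scene')
for c in [(276.4,188.2),(322,218.5),(265.8,275),(218.8,239.7)]: print(atz(d,c,.03).round(4))
P=atz(d,(283,217),.044);print(P)
H=np.array([.5446,-.007,0])
s=read_state();print(R.from_rotvec(s['tcp_rot']).as_matrix().round(3))
a=np.arctan2(*(H-P)[[1,0]]);print(a, 'q1', np.arctan2(.1,.5))
print(to_tool([.56,.06,.26],a+np.pi/2))
E
```

```text
[0.4964 0.1695 0.03  ]
[0.661  0.1347 0.03  ]
[ 0.617  -0.0974  0.03  ]
[ 0.4538 -0.0666  0.03  ]
[0.56991002 0.07591666 0.044     ]
[[ 0.941  0.337 -0.   ]
 [ 0.337 -0.941  0.   ]
 [-0.    -0.    -1.   ]]
-1.8670594585692313 q1 0.19739555984988078
[array([ 54.75, -54.27,  -5.37]), array([-0.   , -0.   , -0.931])]
```

Emit:
play_rows --slide '[[54.75,-54.3,-5.4],[54.75,-54.3,-5.4],[54.75,-54.3,-5.4],[54.75,-54.3,-5.4],[54.75,-54.3,-5.4],[54.75,-54.3,-5.4],[54.75,-54.3,-5.4],[54.75,-54.3,-5.4],[54.75,-54.3,-5.4],[54.75,-54.3,-5.4],[54.75,-54.3,-5.4],[54.75,-54.3,-5.4]]' --delta_rot '[[0,0,-0.931],[0,0,-0.931],[0,0,-0.931],[0,0,-0.931],[0,0,-0.931],[0,0,-0.931],[0,0,-0.931],[0,0,-0.931],[0,0,-0.931],[0,0,-0.931],[0,0,-0.931],[0,0,-0.931]]' --hand 0.5

```text
time: 2.6
tool_pos: [0.443, -0.1836, 0.2418]
tcp_rot: [2.524, 1.869, 0.001]
wrist_force: [1.1, -0.6, 0.3]
width: 0.502
```

```bash
python3 - <<'E'
from h import *
print(to_tool([.56,.06,.26],-0.296),read_state()['tool_pos'])
E
```

```text
[array([26.71,  4.08, -1.82]), array([ 0.001,  0.   , -0.   ])] [ 0.44301962 -0.18355012  0.24181148]
```

Emit:
play_rows --slide '[[26.7,4.1,-1.8],[26.7,4.1,-1.8],[26.7,4.1,-1.8],[26.7,4.1,-1.8],[26.7,4.1,-1.8],[26.7,4.1,-1.8],[26.7,4.1,-1.8],[26.7,4.1,-1.8],[26.7,4.1,-1.8],[26.7,4.1,-1.8]]' --delta_rot '[[0,0,0],[0,0,0],[0,0,0],[0,0,0],[0,0,0],[0,0,0],[0,0,0],[0,0,0],[0,0,0],[0,0,0]]'

```text
time: 3.43
tool_pos: [0.5598, 0.0594, 0.2596]
tcp_rot: [2.524, 1.869, -0.001]
wrist_force: [-0.7, -0.0, -0.6]
width: 0.5
```

```bash
python3 - <<'E'
from h import *
s=read_state();d=read_camera('wrist');save(d,'w1.png');print(s['tool_pos'],s['q'].round(3),s['width'])
for t in ['puck','stand_hole0','test_button_top','stand','relay']:
    for f in landmark_of(t,d)[:2]: print(t,np.round(f['at'],1),round(f['conf'],2))
E
```

```text
[0.55976914 0.0594142  0.2595558 ] [ 6.200e-02  2.300e-02  1.780e+00 -1.000e-03  1.339e+00  3.590e-01] 0.5000802204694671
puck [284.2 161.8] 0.77
stand_hole0 [286.2 225.8] 0.6
test_button_top [ 5.8 87.8] 0.88
test_button_top [125.4 223.8] 0.87
stand [280.4 186. ] 0.95
stand [456.4 238.5] 0.61
relay [251.1 258.9] 0.91
```

View pics/w1.png

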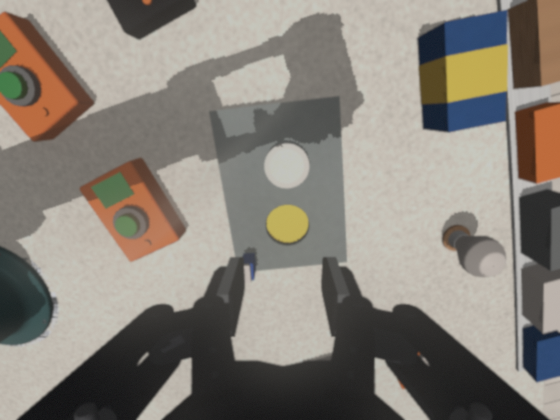

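The wrist view shows the puck at (286,165), the cell at (288,223), the relay at (250,265) and the fingers at the bottom. Now precise centroids.

```bash
python3 - <<'E'
from h import *
s=read_state();d=read_camera('wrist');
hsv=cv2.cvtColor(d['image'],cv2.COLOR_RGB2HSV)
def comp(m,box,z,nm):
    mm=np.zeros_like(m);x0,y0,x1,y1=box;mm[y0:y1,x0:x1]=m[y0:y1,x0:x1]
    c=max(cv2.findContours(mm,0,cv2.CHAIN_APPROX_NONE)[0],key=cv2.contourArea)
    W=np.array([atz(d,p[0],z,s)[:2] for p in c]);(x,y),r=cv2.minEnclosingCircle(W.astype(np.float32))
    A=np.c_[2*W,np.ones(len(W))];q=np.linalg.lstsq(A,(W**2).sum(1),rcond=None)[0]
    print(nm,'fit',q[:2].round(4),np.sqrt(q[2]+q[0]**2+q[1]**2).round(4),'enc',round(x,4),round(y,4),round(r,4));return q[:2]
g=cv2.cvtColor(d['image'],cv2.COLOR_RGB2GRAY)
P=comp(((g>140)&(hsv[...,1]<60)).astype(np.uint8),(255,130,320,200),.044,'puck')
H=comp(cv2.inRange(hsv,(20,120,60),(38,255,255)),(255,195,320,255),.021,'hole')
for c in [(211,111),(340,97),(347,261),(234,271)]: print(atz(d,c,.03,s)[:2].round(4))
print('dep',atd(d,(286,165),s),atd(d,(288,223),s),atd(d,(310,180),s))
dv=H-P;print(np.linalg.norm(dv),np.arctan2(dv[1],dv[0]))
E
```

```text
puck fit [0.5678 0.0737] 0.0301 enc 0.568 0.0744 0.0312
hole fit [ 0.5432 -0.0133] 0.0291 enc 0.5433 -0.0128 0.0305
[0.4949 0.1693]
[0.6596 0.1367]
[ 0.6149 -0.0961]
[ 0.4426 -0.0615]
dep [0.5684089  0.07549952 0.04553606] [ 0.54519334 -0.01270811  0.02137065] [0.59383932 0.04288354 0.02935188]
0.09040934805659928 -1.8455711808517639
```

```bash
python3 - <<'E'
from h import *
s=read_state();d=read_camera('wrist')
T=np.array(d['hand_eye']);print(T.round(3))
D=d['depth'];pts=[]
for v in range(225,420,1):
  for u in range(150,400,1):
    if 0<D[v,u]<.27: pts.append((T@np.r_[ray(d,(u,v))*D[v,u],1])[:3])
pts=np.array(pts);print(len(pts))
for sgn in (1,-1):
    q=pts[(pts[:,1]*sgn>0)];q=q[q[:,2]>-.03]
    print(sgn,len(q),q.min(0),q.max(0))
    for z in np.arange(-.03,.012,.004):
        w=q[(q[:,2]>=z)&(q[:,2]<z+.004)]
        if len(w): print(round(z,3),len(w),w.min(0).round(4),w.max(0).round(4))
print(to_tool([.581,.120,.10],-.276))
E
```

```text
[[ 0.001  0.948  0.319  0.082]
 [ 1.    -0.001  0.    -0.001]
 [ 0.001  0.319 -0.948 -0.168]
 [ 0.     0.     0.     1.   ]]
24030
1 35 [-0.01064658  0.01980685 -0.02998465] [ 0.01062026  0.02642964 -0.02678159]
-0.03 35 [-0.0106  0.0198 -0.03  ] [ 0.0106  0.0264 -0.0268]
-1 33 [-0.01011388 -0.0287951  -0.02987174] [ 0.01052958 -0.02269718 -0.02557055]
-0.03 32 [-0.0101 -0.0288 -0.0299] [ 0.0105 -0.0227 -0.0263]
-0.026 1 [-0.0042 -0.023  -0.0256] [-0.0042 -0.023  -0.0256]
[array([ 6.44,  0.2 , 15.99]), array([ 0.001,  0.   , -0.021])]
```

```bash
python3 - <<'E'
from h import *
s=read_state();d=read_camera('wrist')
D=d['depth']
print(D[236:290:4,336].round(3),D[236:290:4,330].round(3), D[236:290:4,234].round(3))
im=cv2.cvtColor(d['image'],cv2.COLOR_RGB2BGR)
a=cv2.resize(im[215:345,190:380],None,fx=4,fy=4,interpolation=cv2.INTER_CUBIC)
dd=cv2.resize((np.clip(D[215:345,190:380],.1,.3)-.1)/.2*255,None,fx=4,fy=4,interpolation=cv2.INTER_NEAREST)
cv2.imwrite('pics/c2.png',np.clip(a.astype(float)*1.8,0,255)); cv2.imwrite('pics/c2d.png',dd)
E
```

```text
[0.432 0.435 0.437 0.439 0.44  0.443 0.149 0.145 0.142 0.138 0.135 0.132
 0.129 0.126] [0.433 0.435 0.437 0.438 0.442 0.442 0.149 0.145 0.142 0.139 0.133 0.131
 0.13  0.13 ] [0.431 0.435 0.436 0.438 0.439 0.475 0.149 0.145 0.142 0.139 0.136 0.131
 0.127 0.128][ WARN:0@0.369] global loadsave.cpp:1063 imwrite_ Unsupported depth image for selected encoder is fallbacked to CV_8U.
```

View pics/c2.png

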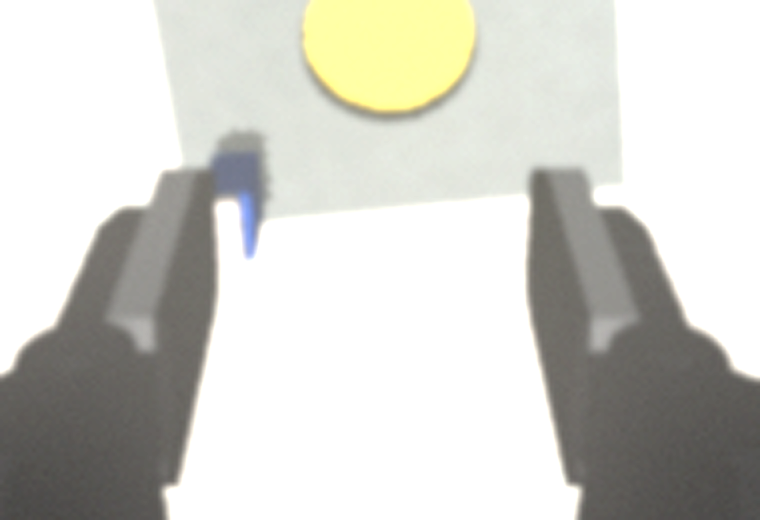

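View pics/c2d.png

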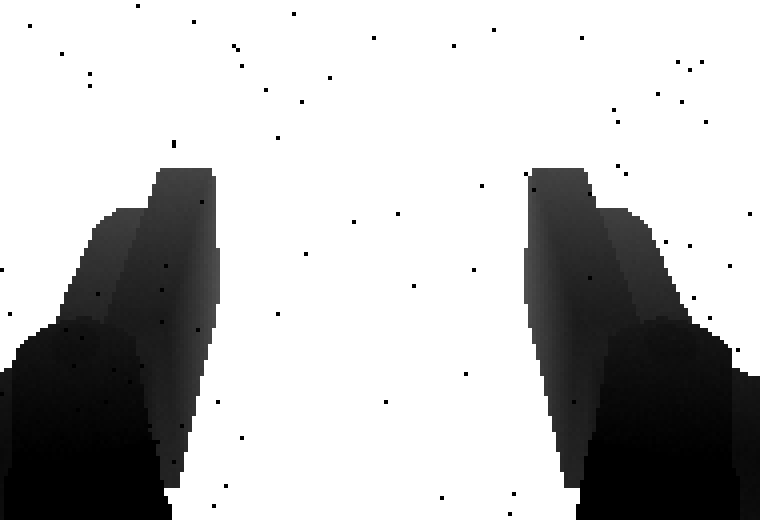

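Wrist depth puts the fingertips about 28 mm behind the TCP, where the description says they lead it. I'll move behind the puck at a safe height and cross-check with the fixed cameras.

Emit:
play_rows --slide '[[6.4,0.2,4],[6.4,0.2,8],[6.4,0.2,12],[6.4,0.2,16],[6.4,0.2,16],[6.4,0.2,16],[6.4,0.2,16]]' --delta_rot '[[0,0,-0.02],[0,0,-0.02],[0,0,-0.02],[0,0,-0.02],[0,0,-0.02],[0,0,-0.02],[0,0,-0.02]]'

```text
time: 4.47
tool_pos: [0.5799, 0.1196, 0.0988]
tcp_rot: [-2.507, -1.893, 0.003]
wrist_force: [0.1, 0.6, 0.9]
width: 0.499
```

```bash
python3 - <<'E'
from h import *
s=read_state();print(s['tool_pos'],s['width'])
for n in ('scene','side'):
    d=read_camera(n);save(d,n+'2.png');D=d['depth'];T=wfc(d)
    im=cv2.cvtColor(d['image'],cv2.COLOR_RGB2BGR)
    cv2.imwrite('pics/%s2c.png'%n,np.clip(1.6*cv2.resize(im[120:290,200:370],None,fx=3.5,fy=3.5,interpolation=cv2.INTER_CUBIC).astype(float),0,255))
    Q=[]
    for v in range(100,300):
        for u in range(180,380):
            if D[v,u]>0:
                p=atd(d,(u,v));t=R.from_rotvec(s['tcp_rot']).as_matrix().T@(p-s['tool_pos'])
                if abs(t[0])<.02 and abs(t[1])<.06 and t[2]<.04: Q.append(np.r_[t,u,v])
    Q=np.array(Q);Q=Q[np.argsort(-Q[:,2])];print(n,Q[:12].round(3))
E
```

```text
[0.57993376 0.11958782 0.09875753] 0.49923640474370173
scene [[-4.00e-03  2.50e-02 -2.70e-02  3.01e+02  1.94e+02]
 [ 0.00e+00 -2.20e-02 -2.90e-02  2.89e+02  1.83e+02]
 [-1.00e-03  2.60e-02 -2.90e-02  3.02e+02  1.93e+02]
 [ 8.00e-03 -2.30e-02 -3.00e-02  2.91e+02  1.81e+02]
 [-3.00e-03 -2.30e-02 -3.10e-02  2.88e+02  1.83e+02]
 [-7.00e-03 -2.70e-02 -3.10e-02  2.86e+02  1.83e+02]
 [ 1.20e-02 -2.30e-02 -3.10e-02  2.92e+02  1.80e+02]
 [-4.00e-03  2.50e-02 -3.10e-02  3.01e+02  1.93e+02]
 [ 5.00e-03 -2.40e-02 -3.20e-02  2.90e+02  1.81e+02]
 [ 3.00e-03 -2.10e-02 -3.20e-02  2.90e+02  1.82e+02]
 [ 1.00e-03 -2.30e-02 -3.20e-02  2.89e+02  1.82e+02]
 [-7.00e-03  2.10e-02 -3.30e-02  2.99e+02  1.92e+02]]
side [[-1.00e-03  2.20e-02 -3.20e-02  2.91e+02  1.95e+02]
 [-6.00e-03  2.70e-02 -3.50e-02  2.93e+02  1.95e+02]
 [ 0.00e+00  3.20e-02 -3.50e-02  2.94e+02  1.93e+02]
 [ 9.00e-03  2.20e-02 -3.60e-02  2.90e+02  1.92e+02]
 [-6.00e-03  2.30e-02 -3.60e-02  2.92e+02  1.95e+02]
 [ 4.00e-03  2.00e-02 -3.60e-02  2.90e+02  1.93e+02]
 [-2.00e-03 -2.30e-02 -3.70e-02  2.78e+02  1.98e+02]
 [-8.00e-03 -2.20e-02 -3.70e-02  2.79e+02  1.99e+02]
 [-4.00e-03  2.70e-02 -3.70e-02  2.93e+02  1.94e+02]
 [-7.00e-03 -2.80e-02 -3.90e-02  2.77e+02  1.99e+02]
 [-8.00e-03 -2.50e-02 -3.90e-02  2.78e+02  1.99e+02]
 [ 0.00e+00  3.60e-02 -3.90e-02  2.95e+02  1.92e+02]][ WARN:0@0.505] global loadsave.cpp:1063 imwrite_ Unsupported depth image for selected encoder is fallbacked to CV_8U.
```

View pics/scene2c.png

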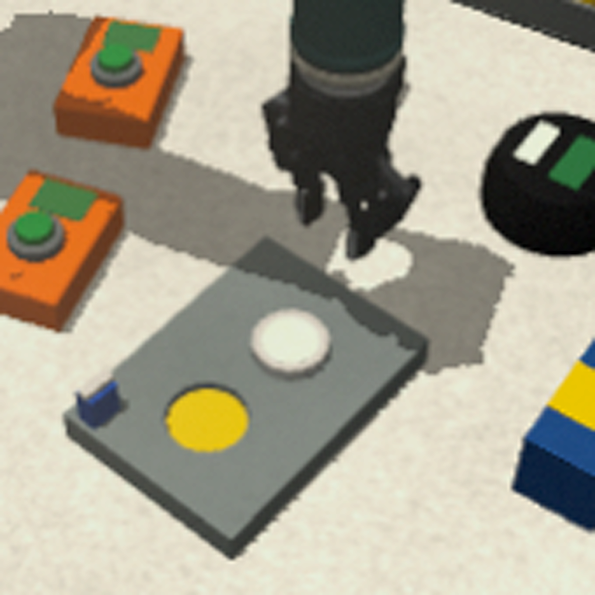

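All three cameras agree that the tips sit about 27–28 mm above the reported TCP point, so I'll use the measured value. Descending to tip z ≈ 0.05 and checking.

Emit:
play_rows --slide '[[0,0,3],[0,0,6],[0,0,7.6],[0,0,7.6],[0,0,7.6]]' --delta_rot '[[0,0,0],[0,0,0],[0,0,0],[0,0,0],[0,0,0]]'

```text
time: 4.98
tool_pos: [0.5845, 0.1199, 0.028]
tcp_rot: [2.505, 1.89, 0.009]
wrist_force: [-0.1, 0.0, 0.6]
width: 0.5
```

```bash
cat > look.py <<'E'
from h import *
import sys
n=sys.argv[1]
s=read_state();d=read_camera('wrist');D=d['depth'];T=wfc(d,s)
im=cv2.cvtColor(d['image'],cv2.COLOR_RGB2BGR)
cv2.imwrite('pics/%s.png'%n,np.clip(1.4*cv2.resize(im[100:400,160:420],None,fx=2,fy=2,interpolation=cv2.INTER_CUBIC).astype(float),0,255).astype(np.uint8))
M=R.from_rotvec(s['tcp_rot']).as_matrix()
vs,us=np.where((D>0)&(D<.3));Q=[]
for v,u in zip(vs,us):
    if 200<v<330 and 180<u<390:
        p=(np.array(d['hand_eye'])@np.r_[ray(d,(u,v))*D[v,u],1])[:3];Q.append(np.r_[p,v,u])
Q=np.array(Q)
print(s['tool_pos'].round(4),s['wrist_force'].round(2),s['width'])
f=Q[(abs(Q[:,0])<.015)&(abs(Q[:,1])>.015)&(Q[:,2]<-.02)]
for sg in (1,-1):
    w=f[f[:,1]*sg>0]; w=w[np.argsort(-w[:,2])][:6]; print(w.round(4).tolist())
E
python3 look.py w3
```

```text
[0.5845 0.1199 0.028 ] [-0.09  0.03  0.57] 0.500063483098047
[[-0.0035, 0.02, -0.0266, 277.0, 321.0], [0.0048, 0.0201, -0.027, 264.0, 322.0], [-0.0038, 0.02, -0.0271, 278.0, 321.0], [-0.0045, 0.02, -0.0272, 279.0, 321.0], [-0.0062, 0.02, -0.0274, 282.0, 321.0], [-0.0088, 0.0201, -0.0275, 286.0, 321.0]]
[[0.0076, -0.023, -0.0265, 259.0, 243.0], [-0.0041, -0.0229, -0.0268, 278.0, 244.0], [-0.0034, -0.0228, -0.0269, 277.0, 244.0], [-0.0045, -0.0228, -0.0272, 279.0, 244.0], [-0.0069, -0.0229, -0.0275, 283.0, 244.0], [-0.0054, -0.0228, -0.0279, 281.0, 244.0]]
```

View pics/w3.png

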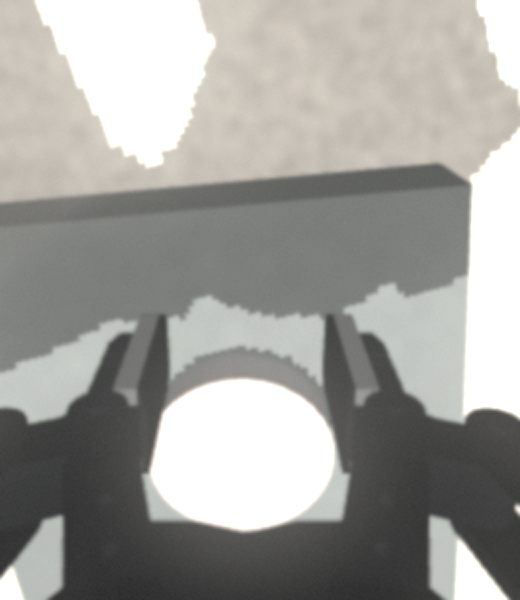

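```bash
python3 - <<'E'
from h import *
s=read_state();print(s['tool_pos'],s['q'].round(3),s['joint_vel'].round(3))
d=read_camera('wrist');P=atz(d,(282.3,327),.044,s);print('puck',P)
print(to_tool([.581,.120,.010],-.276))
E
```

```text
[0.58554074 0.12006032 0.0290051 ] [ 1.610e-01  2.820e-01  1.935e+00 -1.000e-03  9.160e-01  4.390e-01] [ 0.001 -0.011 -0.015 -0.001 -0.005  0.002]
puck [0.57089297 0.07476719 0.044     ]
[array([-0.16, -0.49,  1.94]), array([ 0.01 , -0.004, -0.002])]
```

Emit:
play_rows --slide '[[-0.2,-0.5,1.0],[-0.2,-0.5,1.9],[-0.2,-0.5,1.9],[-0.2,-0.5,1.9]]' --delta_rot '[[0.01,0,0],[0.01,0,0],[0.01,0,0],[0.01,0,0]]'

```text
time: 5.42
tool_pos: [0.5801, 0.1195, 0.0098]
tcp_rot: [-2.505, -1.891, -0.002]
wrist_force: [-0.5, 0.5, -0.8]
width: 0.499
```

```bash
python3 look.py w4; python3 - <<'E'
from h import *
s=read_state();print(s)
print(to_tool([.581,.120,.010],-.276))
E
```

```text
[0.5801 0.1195 0.0098] [-0.49  0.47 -0.78] 0.498687613815736
[[-0.0063, 0.0531, -0.02, 275.0, 376.0], [0.0035, 0.0297, -0.02, 260.0, 337.0], [-0.013, 0.0189, -0.02, 285.0, 317.0], [0.0092, 0.0248, -0.02, 251.0, 329.0], [-0.0017, 0.0526, -0.02, 268.0, 376.0], [-0.0117, 0.0584, -0.02, 283.0, 384.0]]
[[-0.0132, -0.0502, -0.02, 285.0, 200.0], [0.0066, -0.0535, -0.02, 255.0, 191.0], [-0.0111, -0.0517, -0.02, 282.0, 197.0], [0.0116, -0.0388, -0.02, 247.0, 216.0], [0.0091, -0.0407, -0.02, 251.0, 213.0], [-0.0078, -0.0585, -0.02, 277.0, 185.0]]
{'time': 5.4667, 'q': array([0.15894399, 0.30337556, 1.9487068 , 0.00449497, 0.88905855,
       0.43380636]), 'joint_vel': array([ 0.0011461 , -0.00261567, -0.0063006 , -0.00118293,  0.00014932,
       -0.0011981 ]), 'joint_torque': array([-1.96198141e-02, -4.65590680e+01, -2.96467942e+01,  1.39572029e-02,
        1.17877219e-02, -4.33218202e-04]), 'tool_pos': array([0.58043879, 0.11957738, 0.01004509]), 'tcp_rot': array([-2.50522163, -1.89088267, -0.00319944]), 'wrist_force': array([-0.2665905 ,  0.4304948 ,  0.70269349]), 'torque': array([ 0.0627601 , -0.01265734, -0.05735459]), 'width': 0.49642140389127637}
[array([0.06, 0.04, 0.  ]), array([-0.001, -0.003, -0.002])]
```

View pics/w4.png

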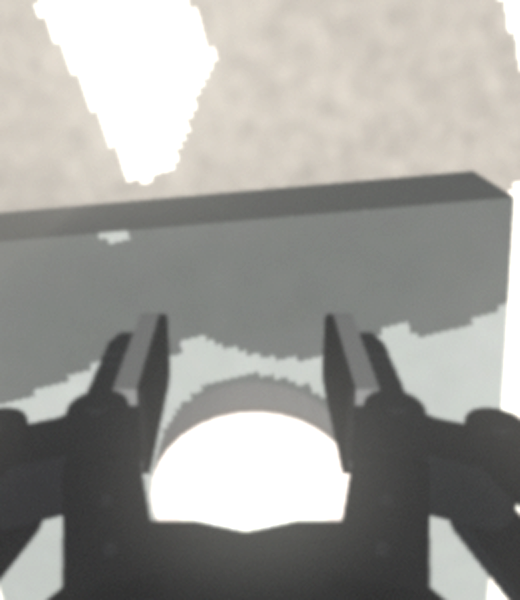

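Emit:
play_rows --slide '[[-0.6,0,0],[-1.2,0,0],[-1.7,0,0],[-2.2,0,0],[-2.7,0,0],[-3.2,0,0],[-3.7,0,0],[-4.2,0,0],[-4.7,0,0],[-5.0,0,0],[-5.0,0,0]]' --delta_rot '[[0,0,0],[0,0,0],[0,0,0],[0,0,0],[0,0,0],[0,0,0],[0,0,0],[0,0,0],[0,0,0],[0,0,0],[0,0,0]]'

```text
time: 6.38
tool_pos: [0.5665, 0.0708, 0.0099]
tcp_rot: [-2.506, -1.89, -0.003]
wrist_force: [-0.2, 0.0, -0.1]
width: 0.496
```

```bash
cat > sc.py <<'E'
from h import *
import sys
s=read_state();d=read_camera('scene')
im=cv2.cvtColor(d['image'],cv2.COLOR_RGB2BGR)
cv2.imwrite('pics/%s.png'%sys.argv[1],np.clip(1.4*cv2.resize(im[160:290,210:340],None,fx=4.5,fy=4.5,interpolation=cv2.INTER_CUBIC).astype(float),0,255).astype(np.uint8))
print(s['tool_pos'].round(4),s['wrist_force'].round(2),s['width'])
E
python3 sc.py s5;python3 look.py w5
```

```text
[0.5665 0.0708 0.0099] [-0.19  0.05 -0.13] 0.49600383389079755
[0.5665 0.071  0.0098] [ 0.82 -0.21  0.1 ] 0.5020893469106114
[[0.0111, 0.0467, -0.02, 248.0, 368.0], [-0.0017, 0.0497, -0.02, 268.0, 371.0], [-0.0069, 0.0163, -0.02, 276.0, 313.0], [0.0098, 0.0554, -0.02, 250.0, 383.0], [0.0136, 0.0307, -0.02, 244.0, 340.0], [-0.0042, 0.018, -0.02, 272.0, 316.0]]
[[0.0073, -0.0323, -0.02, 254.0, 228.0], [-0.0056, -0.0226, -0.02, 274.0, 246.0], [-0.0064, -0.0466, -0.02, 275.0, 205.0], [-0.0049, -0.0238, -0.02, 273.0, 244.0], [0.0116, -0.0569, -0.02, 247.0, 184.0], [0.0002, -0.0553, -0.02, 265.0, 189.0]]
```

View pics/s5.png

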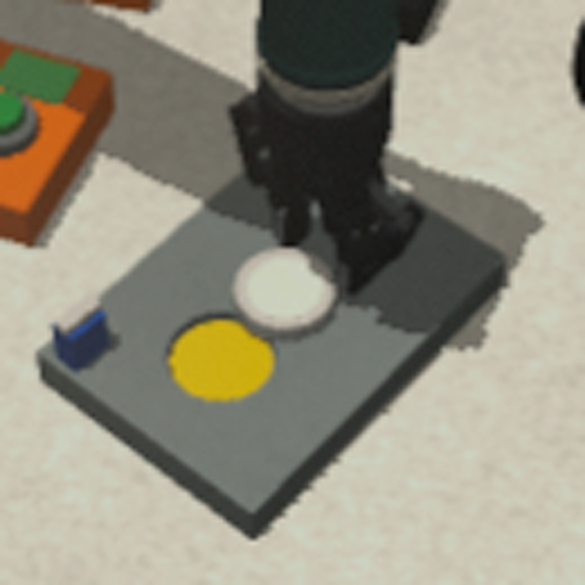

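View pics/w5.png

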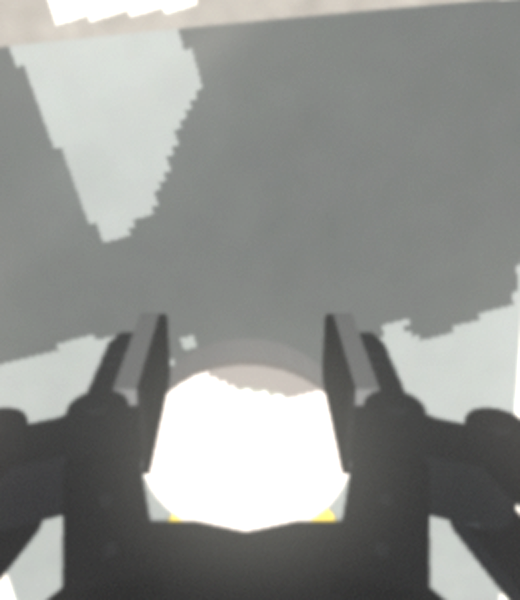

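The push works: the puck sits centred between the fingers and its leading edge overhangs the cell. Measuring the remaining distance.

```bash
cat > pk.py <<'E'
from h import *
s=read_state();d=read_camera('scene')
hsv=cv2.cvtColor(d['image'],cv2.COLOR_RGB2HSV)
m=((hsv[...,2]>135)&(hsv[...,1]<60)).astype(np.uint8);m[:200]=0;m[262:]=0;m[:,:240]=0;m[:,300:]=0
for c in cv2.findContours(m,0,cv2.CHAIN_APPROX_NONE)[0]:
    if cv2.contourArea(c)>80:
        for z in (.044,.035):
            W=np.array([atz(d,p[0],z)[:2] for p in c],np.float32);(x,y),r=cv2.minEnclosingCircle(W);h=cv2.convexHull(W)
            M=cv2.moments(h);C=np.array([M['m10'],M['m01']])/M['m00'];dp=[atd(d,q[0])[2] for q in c]
            print('z',z,'enc',round(x,4),round(y,4),round(r,4),'cen',C.round(4))
        ys,xs=np.where(m);Z=np.array([atd(d,(u,v)) for u,v in zip(xs,ys) if d['depth'][v,u]>0])
        A=np.c_[Z[:,:2]-Z[:,:2].mean(0),np.ones(len(Z))];print('plane',np.linalg.lstsq(A,Z[:,2],rcond=None)[0].round(4),len(Z))
M=R.from_rotvec(s['tcp_rot']).as_matrix();print((M.T@(np.array([.544,-.0105,0])-s['tool_pos'])).round(4),s['tool_pos'].round(4),s['wrist_force'].round(1))
E
python3 pk.py
```

```text
z 0.044 enc 0.65 -0.0182 0.0263 cen [ 0.6578 -0.0213]
z 0.035 enc 0.6475 -0.0128 0.0265 cen [ 0.6554 -0.016 ]
plane [0.0892 0.0947 0.0222] 465
z 0.044 enc 0.5569 0.0412 0.0265 cen [0.5568 0.0408]
z 0.035 enc 0.5535 0.0471 0.0268 cen [0.5535 0.0467]
plane [0.0892 0.0947 0.0222] 465
z 0.044 enc 0.4576 0.0468 0.0313 cen [0.46  0.054]
z 0.035 enc 0.4533 0.0528 0.0316 cen [0.4557 0.0601]
plane [0.0892 0.0947 0.0222] 465
[-0.0848  0.0007  0.0095] [0.5665 0.0712 0.0098] [-0.1  0.8 -0.4]
```

Emit:
play_rows --slide '[[-0.5,0,0],[-1.0,0,0],[-1.5,0,0],[-2.0,0,0],[-2.5,0,0],[-3.0,0,0],[-3.5,0,0],[-4.0,0,0],[-4.4,0,0],[-4.8,0,0],[-5.1,0,0],[-5.1,0,0]]' --delta_rot '[[0,0,0],[0,0,0],[0,0,0],[0,0,0],[0,0,0],[0,0,0],[0,0,0],[0,0,0],[0,0,0],[0,0,0],[0,0,0],[0,0,0]]'

```text
time: 7.53
tool_pos: [0.5522, 0.0215, 0.0094]
tcp_rot: [-2.506, -1.89, -0.001]
wrist_force: [0.0, -0.5, -0.2]
width: 0.502
```

```bash
python3 sc.py s6; python3 pk.py
```

```text
[0.5522 0.0215 0.0094] [ 0.04 -0.48 -0.16] 0.5022877881528507
z 0.044 enc 0.6507 -0.0195 0.0251 cen [ 0.6579 -0.0216]
z 0.035 enc 0.6482 -0.0142 0.0253 cen [ 0.6555 -0.0163]
plane [-0.2126 -0.4049  0.0286] 418
z 0.044 enc 0.5436 -0.0111 0.03 cen [ 0.544  -0.0109]
z 0.035 enc 0.5401 -0.0057 0.0303 cen [ 0.5405 -0.0055]
plane [-0.2126 -0.4049  0.0286] 418
[-0.0333  0.001   0.0093] [0.5521 0.0218 0.0094] [ 0.4 -0.5 -0.5]
```

View pics/s6.png

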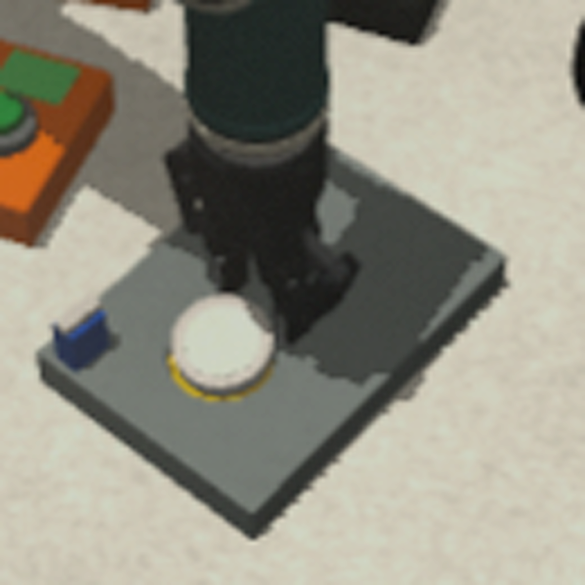

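The puck hasn't dropped yet; a yellow crescent still shows in front of it. I'll push a few more mm.

Emit:
play_rows --slide '[[-0.1,0,0],[-0.2,0,0],[-0.3,0,0],[-0.3,0,0],[-0.3,0,0]]' --delta_rot '[[0,0,0],[0,0,0],[0,0,0],[0,0,0],[0,0,0]]'

```text
time: 8.05
tool_pos: [0.5516, 0.0191, 0.0094]
tcp_rot: [-2.505, -1.891, -0.002]
wrist_force: [1.5, 0.6, -0.9]
width: 0.499
```

```bash
python3 sc.py s7; python3 pk.py
```

```text
[0.5516 0.0191 0.0094] [ 1.45  0.6  -0.93] 0.49883014576301327
z 0.044 enc 0.6515 -0.0209 0.0239 cen [ 0.6579 -0.0219]
z 0.035 enc 0.649 -0.0156 0.0242 cen [ 0.6555 -0.0166]
plane [-0.2195 -0.3799  0.0292] 415
z 0.044 enc 0.5437 -0.0113 0.0302 cen [ 0.543  -0.0123]
z 0.035 enc 0.5402 -0.0059 0.0305 cen [ 0.5395 -0.007 ]
plane [-0.2195 -0.3799  0.0292] 415
[-0.0306  0.0008  0.0094] [0.5516 0.0192 0.0095] [ 2.   0.8 -0.9]
```

View pics/s7.png

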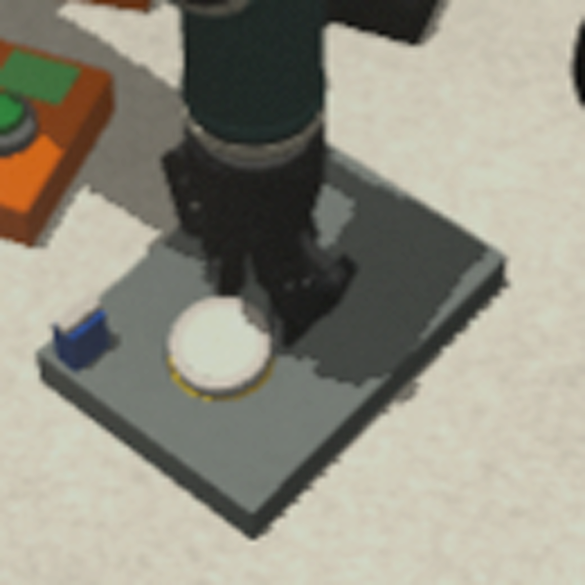

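```bash
cat > pl.py <<'E'
from h import *
s=read_state()
for n in ('scene','side'):
    d=read_camera(n);D=d['depth'];Z=[]
    c=(258.5,236) if n=='scene' else (301.5,242)
    for v in range(int(c[1])-20,int(c[1])+20):
        for u in range(int(c[0])-25,int(c[0])+25):
            if D[v,u]>0:
                p=atd(d,(u,v));px=d['image'][v,u].astype(int)
                if np.hypot(p[0]-.544,p[1]+.011)<.027 and .02<p[2]<.06 and px.min()>110: Z.append(p)
    Z=np.array(Z);A=np.c_[Z[:,:2]-[.544,-.011],np.ones(len(Z))]
    co=np.linalg.lstsq(A,Z[:,2],rcond=None)[0];print(n,len(Z),co.round(4),'std',(Z[:,2]-A@co).std().round(4))
    for p in [(.49,.05)] : pass
print(s['tool_pos'].round(4),s['wrist_force'].round(1))
E
python3 pl.py; python3 look.py w7
```

```text
scene 283 [-0.0099  0.2067  0.0414] std 0.0018
side 199 [0.001  0.2079 0.0426] std 0.0034
[0.5516 0.0192 0.0094] [0.5 0.7 0.6]
[0.5516 0.0191 0.0094] [1.81 0.19 0.26] 0.5025344337212694
[[0.0048, 0.0525, -0.02, 258.0, 377.0], [0.0142, 0.043, -0.02, 243.0, 362.0], [-0.0004, 0.0542, -0.02, 266.0, 379.0], [-0.0083, 0.0516, -0.02, 278.0, 373.0], [0.0148, 0.0525, -0.02, 242.0, 379.0], [-0.001, 0.0525, -0.02, 267.0, 376.0]]
[[0.0035, -0.0366, -0.02, 260.0, 221.0], [0.011, -0.0422, -0.02, 248.0, 210.0], [0.0072, -0.0483, -0.02, 254.0, 200.0], [0.0029, -0.0223, -0.02, 261.0, 246.0], [-0.0091, -0.0468, -0.02, 279.0, 205.0], [-0.0017, -0.0236, -0.02, 268.0, 244.0]]
```

View pics/w7.png

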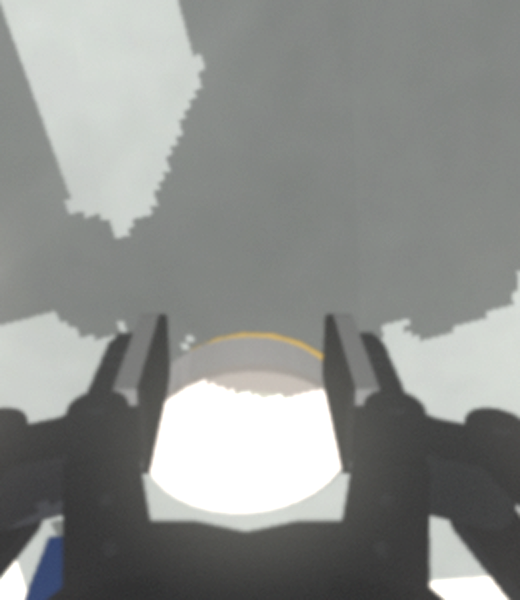

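The puck is tilted: its front is down in the cell and yellow shows behind it, so the fingers are holding the rear up. Backing off to let it fall.

Emit:
play_rows --slide '[[0.2,0,0],[0.5,0,0],[1.2,0,0],[2.0,0,0],[3.0,0,0],[3.0,0,0]]' --delta_rot '[[0,0,0],[0,0,0],[0,0,0],[0,0,0],[0,0,0],[0,0,0]]'

```text
time: 8.8
tool_pos: [0.5605, 0.0499, 0.0096]
tcp_rot: [-2.504, -1.892, -0.003]
wrist_force: [-0.5, 0.2, 0.1]
width: 0.497
```

```bash
python3 pl.py; python3 sc.py s8
```

```text
scene 298 [-0.0518  0.1661  0.0407] std 0.002
side 197 [-0.0744  0.1673  0.0418] std 0.0037
[0.5605 0.0499 0.0096] [-0.5  0.2  0.1]
[0.5599 0.0487 0.0095] [ 0.32  0.01 -0.51] 0.5008028295509507
```

View pics/s8.png

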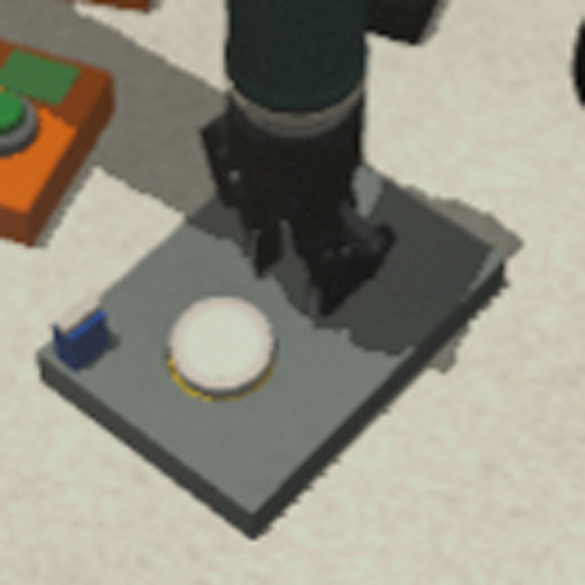

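```bash
python3 look.py w8 >/dev/null; python3 - <<'E'
from h import *
d=read_camera('side');im=cv2.cvtColor(d['image'],cv2.COLOR_RGB2BGR)
cv2.imwrite('pics/sd8.png',np.clip(1.5*cv2.resize(im[195:285,250:350],None,fx=6,fy=6,interpolation=cv2.INTER_CUBIC).astype(float),0,255).astype(np.uint8))
E
```

```text
(no output)
```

View pics/w8.png

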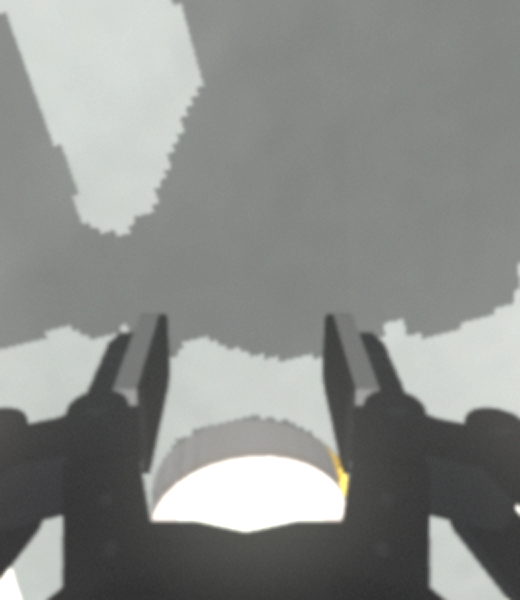

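View pics/sd8.png

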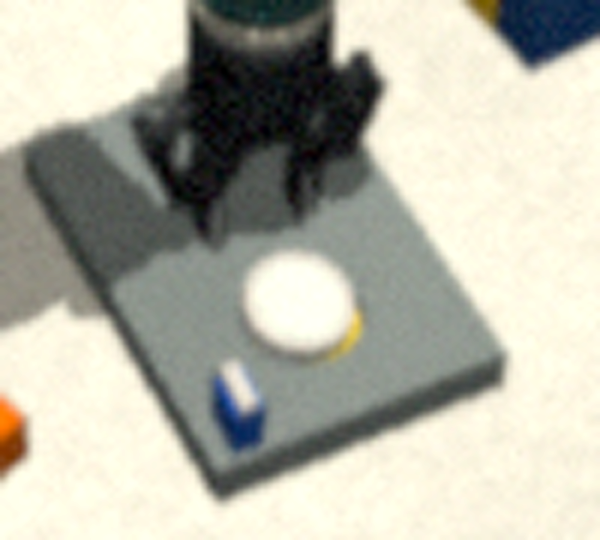

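The puck's rear-left rests on the rim and the gap is on the +x (tool +y) side, so the cell is about 2 mm further that way. I'll push again, shifted +2 mm in tool y.

Emit:
play_rows --slide '[[-0.5,0.2,0],[-1.0,0.2,0],[-1.5,0.2,0],[-2.0,0.2,0],[-2.4,0.2,0],[-2.7,0.2,0],[-2.9,0.2,0],[-3.0,0.2,0],[-3.0,0.2,0]]' --delta_rot '[[0,0,0],[0,0,0],[0,0,0],[0,0,0],[0,0,0],[0,0,0],[0,0,0],[0,0,0],[0,0,0]]'

```text
time: 9.8
tool_pos: [0.5532, 0.0184, 0.0093]
tcp_rot: [-2.505, -1.89, -0.001]
wrist_force: [0.2, 0.8, 0.1]
width: 0.503
```

```bash
python3 pl.py; python3 sc.py s9; python3 look.py w9 >/dev/null
```

```text
scene 291 [-0.107   0.1191  0.0403] std 0.002
side 181 [-0.1098  0.097   0.0413] std 0.0032
[0.5532 0.0184 0.0093] [0.2 0.8 0.1]
[0.5533 0.0186 0.0093] [ 0.73 -0.81 -0.26] 0.4990614092021603
```

View pics/s9.png

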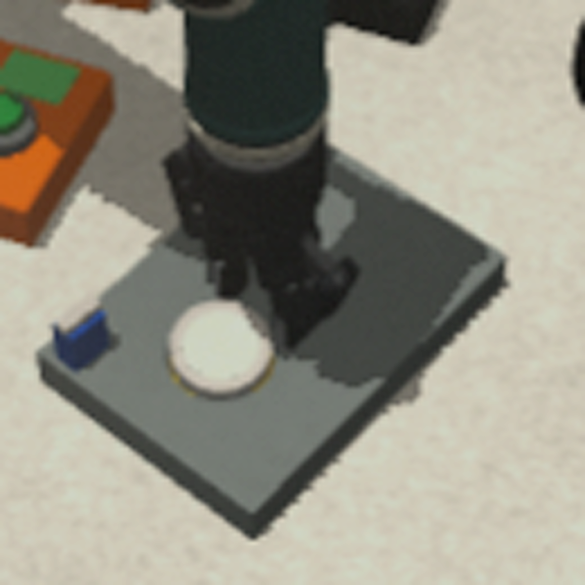

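View pics/w9.png

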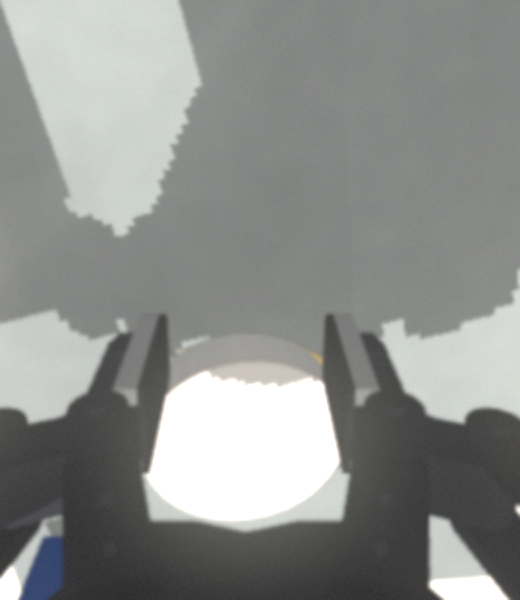

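The high side has moved round to -x, so I'll nudge further toward tool +y.

Emit:
play_rows --slide '[[0,0.1,0],[0,0.2,0],[0,0.3,0],[0,0.3,0],[0,0.3,0]]' --delta_rot '[[0,0,0],[0,0,0],[0,0,0],[0,0,0],[0,0,0]]'

```text
time: 10.42
tool_pos: [0.5565, 0.0179, 0.0094]
tcp_rot: [-2.505, -1.892, -0.002]
wrist_force: [0.1, -0.5, 0.9]
width: 0.505
```

```bash
python3 pl.py; python3 look.py w10 >/dev/null
```

```text
scene 254 [-0.0093  0.0055  0.0363] std 0.0018
side 181 [-0.0161  0.0118  0.0375] std 0.0034
[0.5565 0.0179 0.0094] [ 0.1 -0.5  0.9]
```

View pics/w10.png

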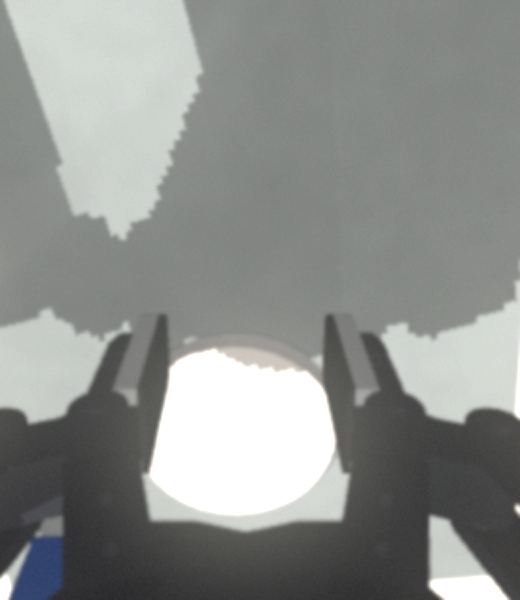

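The puck dropped: top plane level (slope about 0.01) at z ≈ 0.036. Lifting straight up.

Emit:
play_rows --slide '[[0,0,-2],[0,0,-5],[0,0,-9],[0,0,-13],[0,0,-17],[0,0,-20],[0,0,-20]]' --delta_rot '[[0,0,0],[0,0,0],[0,0,0],[0,0,0],[0,0,0],[0,0,0],[0,0,0]]'

```text
time: 11.15
tool_pos: [0.5616, 0.0172, 0.2184]
tcp_rot: [2.502, 1.889, 0.02]
wrist_force: [0.1, -0.3, 0.5]
width: 0.499
```

Emit:
play_rows --slide '[[4,-2,0],[8,-4,0],[12,-6,0],[16,-9,0],[20,-11,0],[22.7,-12.3,0],[22.7,-12.3,0],[22.7,-12.3,0]]' --delta_rot '[[0,0,0],[0,0,0],[0,0,0],[0,0,0],[0,0,0],[0,0,0],[0,0,0],[0,0,0]]' --hand 0

```text
time: 11.82
tool_pos: [0.5042, 0.2718, 0.2176]
tcp_rot: [2.498, 1.895, 0.018]
wrist_force: [-0.3, -0.6, -0.2]
width: 0.0
```

```bash
python3 pl.py; python3 sc.py s11; python3 - <<'E'
from h import *
s=read_state();d=read_camera('wrist');save(d,'w11.png');print(s['tool_pos'],s['width'],s['q'].round(2))
for f in landmark_of('test_button_top',d): print(f, atz(d,f['at'],.062,s))
T=np.array(d['hand_eye']);D=d['depth'];Q=[]
for v in range(200,420):
    for u in range(200,370):
        if 0<D[v,u]<.21: Q.append(np.r_[(T@np.r_[ray(d,(u,v))*D[v,u],1])[:3],u,v])
Q=np.array(Q);Q=Q[(abs(Q[:,0])<.02)&(abs(Q[:,1])<.02)];Q=Q[np.argsort(-Q[:,2])];print(Q[:40:4].round(4).tolist())
E
```

```text
scene 258 [ 0.0056 -0.007   0.0361] std 0.0018
side 180 [0.0131 0.0029 0.0378] std 0.0032
[0.5042 0.2718 0.2176] [-0.3 -0.6 -0.2]
[0.5052 0.2687 0.2177] [0.54 0.39 0.4 ] -0.003322796193132686
[0.50543873 0.26800222 0.2177813 ] -0.0009241410726000479 [ 0.45  0.05  1.82 -0.    1.25  0.73]
{'at': [225.0, 135.9], 'conf': 0.89} [0.46237431 0.34352626 0.062     ]
{'at': [101.9, 241.2], 'conf': 0.75} [0.2754719  0.26758746 0.062     ]
{'at': [202.8, 356.0], 'conf': 0.55} [0.33051813 0.06624438 0.062     ]
[[0.0104, 0.002, -0.0284, 289.0, 256.0], [0.0109, -0.0049, -0.0294, 276.0, 256.0], [0.011, -0.0006, -0.0296, 284.0, 256.0], [0.0111, -0.0075, -0.0297, 271.0, 256.0], [0.0111, -0.007, -0.0298, 272.0, 256.0], [0.0113, -0.0038, -0.03, 278.0, 256.0], [0.0108, -0.0059, -0.0302, 274.0, 257.0], [0.0114, -0.0012, -0.0303, 283.0, 256.0], [0.0116, -0.0033, -0.0307, 279.0, 256.0], [0.0112, -0.0048, -0.031, 276.0, 257.0]]
```

View pics/w11.png

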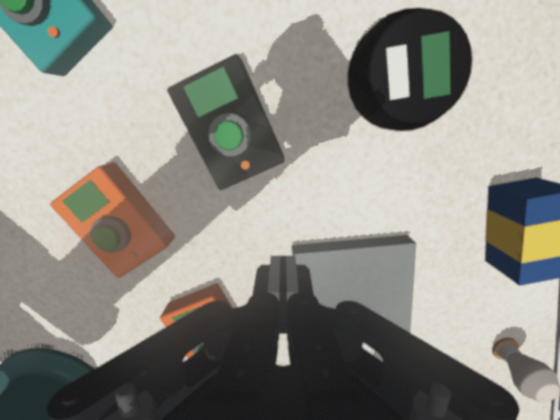

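View pics/s11.png

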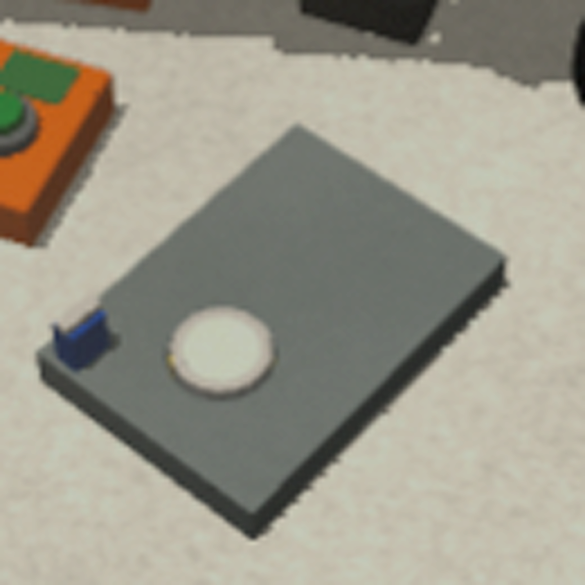

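The puck is seated flush and level, and the relay hasn't moved. The black tester's button is at (228,135). Refining its position.

```bash
python3 - <<'E'
from h import *
s=read_state();d=read_camera('wrist')
hsv=cv2.cvtColor(d['image'],cv2.COLOR_RGB2HSV)
m=cv2.inRange(hsv,(45,100,60),(75,255,255));m2=np.zeros_like(m);m2[112:160,205:252]=m[112:160,205:252]
c=max(cv2.findContours(m2,0,1)[0],key=cv2.contourArea);print(cv2.boundingRect(c),cv2.minEnclosingCircle(c))
u,_=cv2.minEnclosingCircle(c);b=atz(d,u,.062,s);print('btn',b,atd(d,u,s))
W=np.array([atz(d,p[0],.062,s)[:2] for p in c],np.float32);print(cv2.minEnclosingCircle(W))
dd=read_camera('scene');h=cv2.cvtColor(dd['image'],cv2.COLOR_RGB2HSV);m=cv2.inRange(h,(45,100,40),(75,255,255));m[:133]=0;m[155:]=0;m[:,:284]=0;m[:,306:]=0
cs=cv2.findContours(m,0,1)[0]
for c in cs:
  if cv2.contourArea(c)>10: print('scene',cv2.boundingRect(c),atz(dd,cv2.minEnclosingCircle(c)[0],.062))
print(to_tool([b[0],b[1],.062-.028+.03],-.276))
E
```

```text
(215, 122, 26, 26) ((227.1666717529297, 134.5), 13.176252365112305)
btn [0.46558348 0.34393862 0.062     ] [0.46580262 0.34394943 0.06319561]
((0.4656229317188263, 0.34394311904907227), 0.014460936188697815)
scene (291, 133, 15, 14) [0.46601506 0.36026097 0.062     ]
[array([ 6.12, -6.17, 15.39]), array([ 0.012, -0.006, -0.004])]
```

Emit:
play_rows --slide '[[2,-2,0],[4,-4,0],[6.1,-6.2,3],[6.1,-6.2,7],[6.1,-6.2,11],[6.1,-6.2,14],[6.1,-6.2,15.4],[6.1,-6.2,15.4],[6.1,-6.2,15.4]]' --delta_rot '[[0.01,0,0],[0.01,0,0],[0.01,0,0],[0.01,0,0],[0.01,0,0],[0.01,0,0],[0.01,0,0],[0.01,0,0],[0.01,0,0]]'

```text
time: 12.92
tool_pos: [0.4651, 0.3426, 0.0631]
tcp_rot: [-2.509, -1.888, -0.006]
wrist_force: [-0.9, 1.0, 0.1]
width: -0.0
```

```bash
python3 - <<'E'
from h import *
print(to_tool([.4655,.344,.034],-.276),read_state()['tool_pos'])
d=read_camera('wrist');save(d,'w12.png')
d=read_camera('scene');im=cv2.cvtColor(d['image'],cv2.COLOR_RGB2BGR);cv2.imwrite('pics/s12.png',cv2.resize(im[80:200,230:370],None,fx=4.5,fy=4.5))
E
```

```text
[array([ 0.14, -0.  ,  2.91]), array([ 0.001, -0.004, -0.005])] [0.46506714 0.34255523 0.06309035]
```

View pics/w12.png

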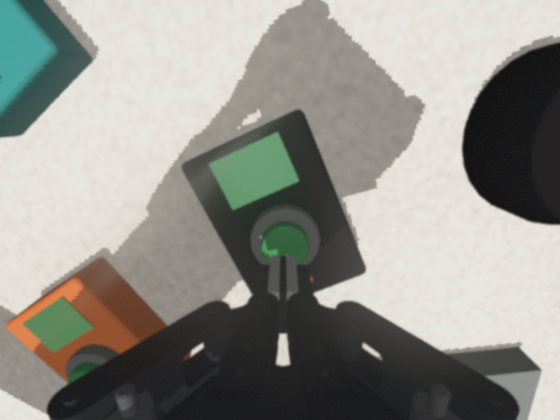

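View pics/s12.png

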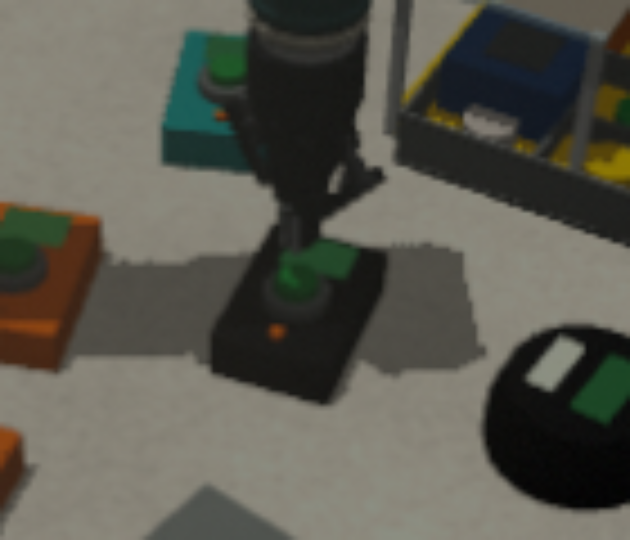

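The shut fingertips are right over the black tester's button. Pressing down, watching the force.

Emit:
play_rows --slide '[[0.1,0,1],[0.1,0,2],[0.1,0,2.6],[0.1,0,3.0],[0.1,0,3.3],[0.1,0,3.3]]' --delta_rot '[[0,0,0],[0,0,0],[0,0,0],[0,0,0],[0,0,0],[0,0,0]]'

```text
time: 13.52
tool_pos: [0.4672, 0.3451, 0.0323]
tcp_rot: [-2.509, -1.888, -0.013]
wrist_force: [-0.8, -1.0, 3.5]
width: 0.002
```

Emit:
play_rows --slide '[[0,0,0.2],[0,0,0.4],[0,0,0.4]]' --delta_rot '[[0,0,0],[0,0,0],[0,0,0]]'

```text
time: 13.77
tool_pos: [0.4674, 0.3452, 0.0308]
tcp_rot: [-2.509, -1.889, -0.013]
wrist_force: [-5.3, -3.6, 15.7]
width: 0.0
```

Emit:
play_rows --slide '[[0,0,0.15],[0,0,0.15],[0,0,0.15]]' --delta_rot '[[0,0,0],[0,0,0],[0,0,0]]'

```text
time: 14.02
tool_pos: [0.4673, 0.3452, 0.0309]
tcp_rot: [-2.509, -1.889, -0.012]
wrist_force: [-3.1, -2.8, 10.5]
width: -0.001
```

```bash
python3 - <<'E'
from h import *
s=read_state();print(s['tool_pos'],s['wrist_force'])
d=read_camera('wrist');im=cv2.cvtColor(d['image'],cv2.COLOR_RGB2BGR);cv2.imwrite('pics/w13.png',cv2.resize(im[190:320,200:370],None,fx=4.5,fy=4.5))
d2=read_camera('scene');im=cv2.cvtColor(d2['image'],cv2.COLOR_RGB2BGR);cv2.imwrite('pics/s13.png',cv2.resize(im[80:200,230:370],None,fx=4.5,fy=4.5))
D=d['depth'];Q=np.array([atd(d,(u,v),s) for v in range(225,275) for u in range(250,330) if D[v,u]>0 and d['image'][v,u,1]>1.4*d['image'][v,u,0] and d['image'][v,u,1]>50])
Q=Q[(np.hypot(Q[:,0]-.4655,Q[:,1]-.344)<.017)];print(len(Q),np.percentile(Q[:,2],[10,50,90]))
E
```

```text
[0.46734122 0.34520917 0.03091273] [-3.06018764 -2.83783913 10.47217844]
491 [0.05360153 0.05514839 0.0562647 ]
```

View pics/w13.png

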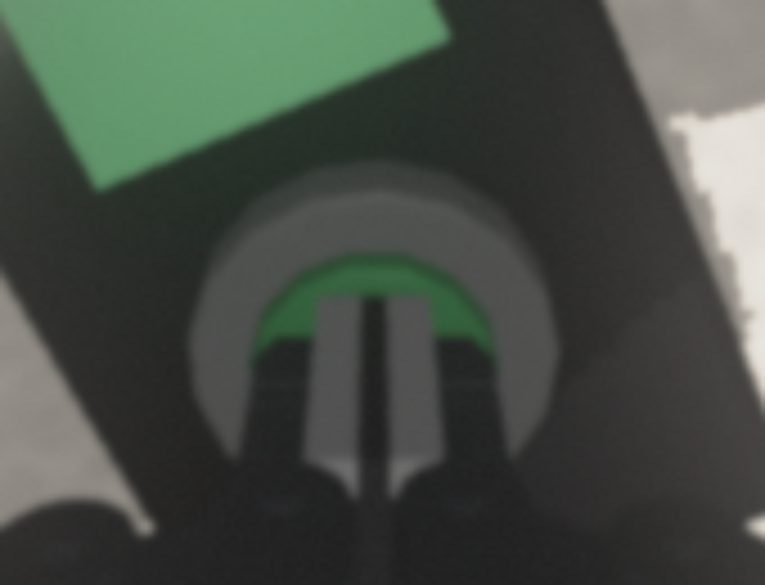

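The button top now measures z ≈ 0.055–0.056 with more than 10 N on it, so it's fully down. Releasing and lifting.

Emit:
play_rows --slide '[[0,0,-0.5],[0,0,-1.5],[0,0,-4],[0,0,-8],[0,0,-12],[0,0,-15],[0,0,-15]]' --delta_rot '[[0,0,0],[0,0,0],[0,0,0],[0,0,0],[0,0,0],[0,0,0],[0,0,0]]'

```text
time: 14.7
tool_pos: [0.471, 0.3475, 0.1903]
tcp_rot: [-2.509, -1.889, -0.035]
wrist_force: [1.7, 0.4, 2.0]
width: 0.004
```

```bash
python3 pl.py; python3 - <<'E'
from h import *
s=read_state()
d=read_camera('wrist');D=d['depth'];save(d,'w14.png')
Q=[]
for v in range(100,300):
    for u in range(200,360):
        i=d['image'][v,u].astype(int)
        if D[v,u]>0 and i[1]>1.4*i[0] and i[1]>50:
            p=atd(d,(u,v),s)
            if np.hypot(p[0]-.4655,p[1]-.344)<.014: Q.append(p[2])
print(len(Q),np.percentile(Q,[10,50,90]))
d=read_camera('scene');save(d,'s14.png')
E
```

```text
scene 263 [0.0014 0.0179 0.0362] std 0.0017
side 176 [-0.0232 -0.0149  0.0376] std 0.0032
[0.471  0.3475 0.1903] [1.7 0.4 2. ]
549 [0.06110986 0.06191676 0.06278336]
```

View pics/s14.png

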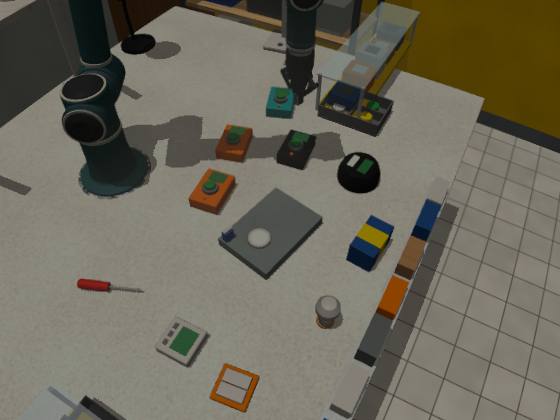

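The button is back up at z = 0.062, the puck sits flat in the cell, and every bystander is where it started. Handing in.

```bash
python3 -c "
from workcell import *
print(finish_job())"
```

```text
the job is handed in; nothing more can be done
None
```

The puck is seated in the yellow cell, and the black tester's green button has been pressed fully down and has come back up. I handed the job in at about 15 s; no verdict is reported.

- **Puck:** I pushed it with two half-open fingers, without lifting it. It first caught tilted on the cell rim, so I nudged it about 5 mm sideways over two pushes and it dropped in. In the last check its top was level within the depth noise. It stood at 0.036 m in the scene camera and 0.038 m in the side camera, against 0.035 m nominal. Both cameras had read its height slightly high before.
- **Button:** Its top measured about 0.055 m while pressed with 10–16 N, against 0.056 m for fully down. After release it read 0.062 m, which is fully up.
- **Other goods:** The last scene picture shows all of them, including the relay and the orange and turquoise look-alikes, where they started. I compared the pictures by eye rather than measuring each one.
- **Disagreement:** All three cameras put the fingertips about 28 mm behind the reported TCP, where the description says 8 mm ahead. I worked from the measured value, and the button press fitted it to within about 3 mm.

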